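Pin the clamp plates in line on the die shoe

ROBOT

A 6-joint arm with a two-finger parallel gripper is mounted at the origin on the work surface. World frame = base frame: x ahead of the robot, y to its left, z up, the work surface at z = 0. Lengths are in m, angles in degrees, forces in N, time in s.
With the tool pointing down it reaches from about 0.375 to 0.825 m from the base axis. Payload 5.5 kg.
Tool frame: the origin (TCP) lies at the centre of the arm's flange, where the gripper is bolted on; the fingertips stand 173 mm ahead of it and the grasp point (between the pads) lies 155 mm ahead of it; z points along the fingers, x is the direction in which the jaws open and shut, and the axes are right-handed (so a half turn about z gives the same grasp; the last joint's range is limited). The gripper opens to 85 mm and grips with 20 to 120 N. Pads are 22 mm wide; open, the fingers measure 114 mm over their backs; the gripper's body (76 mm by 85 mm) begins 54 mm behind the grasp point. The pads swing forward as they close: fully open they stand 13 mm farther back than shut.
Start: joints at [68.239, 17.962, -2.699, 69.339, 0, 90], TCP at [0.222, 0.557, 0.405] pointing down, gripper open.
Joint ranges: [-152.73, 152.73], [-39.44, 99.34], [-58.76, 71.6], [-118.89, 123.64], [-81.53, 83.1], [-180, 180]. Speed limits (degrees/s): [136.94, 136.94, 172.46, 180, 180, 180].

INTERFACE

Orientations are given as a 3x3 rotation matrix whose columns are the frame's x, y, z axes.
In Python, from bench import monitor, optics, ticket gives the robot as it stands.
- The arm moves only by the shell command python3 -m crank 'ROWS' [FORCE]. ROWS is JSON, one flat list of numbers, 5 for each row, row after row: the closure, from -1 (fully open) to 1 (shut), so that 0 is half open, then the shift along the world's x, y, z in units of 0.04 m (1.0 is 0.04 m), then the turn about the world's z in units of 5 degrees (1.0 is 5 degrees). In form: [hand, tx, ty, tz, roll, hand, tx, ty, tz, roll, ...]. A call has exactly 10 rows; each row shifts and turns the commanded pose from where the row before left it; what a row does not reach is not made up. A row lasts 1/10 s, in which the tool goes at most 50 mm and 8.59 degrees, less where a joint would pass 70% of its speed; a pose out of reach is approached as far as the arm can. A call with a number of a shift or a turn outside -1 to 1 is refused whole. A call with a gripper value outside its range is refused whole. The fingers move at their own pace and stop on an object; FORCE is the grip in N (left out, the last holds). Time passes only in rows, so rows that do not move let the fingers close, or fill a call up. It gives the time, the measured TCP pose, the force and the opening at its end, in the units of the state.
- monitor.read_state(): the state, without advancing time (a new reading comes with each control period).
- optics.get_image(name): name is "side" or "top"; returns a dict with "image" (480x640x3 uint8, red, green, blue), "depth" (480x640 float32, m along the optical axis (not along the pixel's ray), 0 where there is no reading), "K" (3x3 intrinsics, pixels), "k1" (the pictures are not rectified: a ray, as slopes to the right and down, at radius r is drawn at 1 + k1 r^2 times it, then the intrinsics apply), "rvec" (rotation vector, rad) and "tvec" (3), from world to camera coordinates, as OpenCV has them. Camera axes: x right, y down, z forward; pixel columns grow to the right and rows downward; lengths in m; the calibration is good to about 2 mm. A picture is of the moment at which its call begins.
- ticket.finish_job(): hands the job in, once; it reports no verdict.
The state is a dict: "t": time; "qpos": joint angles; "joint_velocities": joint speeds; "joint_torque": joint torques, N m; "tool_pos": TCP position; "ee_rot": TCP orientation; "wrist_force": force on the tool from outside, world axes, zero at the start; "wrist_torque": the same for the moment, N m; "gripper_width": finger opening in m.
Only numpy, scipy, OpenCV 4.12 (cv2) and the standard library are available. Lean on these libraries where they do the work, as an engineer would, in place of code of your own. Each camera call takes 0.05 s, during which the arm holds its last target. There are 200 camera calls.

TASK

Lay every loose steel clamp plate on the die shoe, flat and lengthwise across it, each on a grey spacer of its own, and drive a tapered pin from the wooden block fully home through plate, spacer and shoe so that the three holes are pulled into line. Once all are pinned, check them for rocking, the longest first and the shortest last: press down firmly with the closed fingers on a corner of the plate's slotted end, then on a corner of its plain end. Leave the other things on the boards where they are; there may be two or three plates, any plate may go on any spacer, and pins not needed stay over.

Things in the scene. Friction and masses are not known exactly. Their poses are not given: they have to be found in the camera images.
- shoe: cast iron die shoe, fixed, 170 x 430 x 45 mm (x by y by z), standing on the boards; origin at the centre of its underside. Three stations side by side along its y, 130 mm apart; two 7 mm ribs run along its front and back edges
- station0 (a point): centre of the mouth of a 22 mm vertical through hole in the shoe's top face, 45 mm above the boards; x, y, z as the shoe's. The three stations are equal
- station1 (a point): centre of the mouth of a 22 mm vertical through hole in the shoe's top face, 45 mm above the boards; x, y, z as the shoe's. The three stations are equal
- station2 (a point): centre of the mouth of a 22 mm vertical through hole in the shoe's top face, 45 mm above the boards; x, y, z as the shoe's. The three stations are equal
- spacer0_hole (a point): centre of the 22 mm hole of the grey polymer spacer on station0, at the spacer's top face, 57 mm above the boards. The spacer (148 mm along the shoe's x, 116 mm along its y, 12 mm thick) is captive and slides stiffly (about 2 N) along the shoe's y only, up to 8 mm either way; at the start it stands 4 to 6 mm out of line with the hole below
- spacer1_hole (a point): centre of the 22 mm hole of the grey polymer spacer on station1, at the spacer's top face, 57 mm above the boards. The spacer (148 mm along the shoe's x, 116 mm along its y, 12 mm thick) is captive and slides stiffly (about 2 N) along the shoe's y only, up to 8 mm either way; at the start it stands 4 to 6 mm out of line with the hole below
- spacer2_hole (a point): centre of the 22 mm hole of the grey polymer spacer on station2, at the spacer's top face, 57 mm above the boards. The spacer (148 mm along the shoe's x, 116 mm along its y, 12 mm thick) is captive and slides stiffly (about 2 N) along the shoe's y only, up to 8 mm either way; at the start it stands 4 to 6 mm out of line with the hole below
- long_centre (a point): long steel clamp plate, 140 x 50 x 12 mm, loose, may be absent. This point: centre of its 22 mm through hole in the middle of the plate, 6 mm above the underside. x along its length, y across the width, z up. +x end (x = 70): slotted, an open slot 14 mm wide, 22 mm long between two 18 mm prongs; -x end: plain and square. About 0.5 kg
- mid_centre (a point): mid steel clamp plate, 120 x 50 x 12 mm, loose, may be absent. This point: centre of its 22 mm through hole in the middle of the plate, 6 mm above the underside. x along its length, y across the width, z up. +x end (x = 60): slotted, an open slot 14 mm wide, 22 mm long between two 18 mm prongs; -x end: plain and square. About 0.42 kg
- short_centre (a point): short steel clamp plate, 100 x 50 x 12 mm, loose, may be absent. This point: centre of its 22 mm through hole in the middle of the plate, 6 mm above the underside. x along its length, y across the width, z up. +x end (x = 50): slotted, an open slot 14 mm wide, 22 mm long between two 18 mm prongs; -x end: plain and square. About 0.34 kg
- plate_long: the long clamp plate itself; origin at the centre of its underside. It can be gripped across its 50 mm width
- plate_mid: the mid clamp plate itself; origin at the centre of its underside. It can be gripped across its 50 mm width
- plate_short: the short clamp plate itself; origin at the centre of its underside. It can be gripped across its 50 mm width
- pin0: shape of each of the three pins (pose of pin0): origin at its tip, z up along its axis. Shank below the collar 60 mm: from the tip (6 mm diameter) a taper 36 mm long up to 20 mm diameter, then 24 mm straight of 20 mm, then the collar
- pin0_head (a point): tapered steel alignment pin, 96 mm tall, 0.22 kg, at the start upright in the wooden block; all three alike. This point: middle of its round head (22 mm diameter, 30 mm tall); z is the pin's axis, up. Below the head a collar 34 mm across, 6 mm thick, underside 21 mm below this point; when home the collar lies on the plate and this point is 27 mm above the plate's centre point
- pin1_head (a point): tapered steel alignment pin, 96 mm tall, 0.22 kg, at the start upright in the wooden block; all three alike. This point: middle of its round head (22 mm diameter, 30 mm tall); z is the pin's axis, up. Below the head a collar 34 mm across, 6 mm thick, underside 21 mm below this point; when home the collar lies on the plate and this point is 27 mm above the plate's centre point
- pin2_head (a point): tapered steel alignment pin, 96 mm tall, 0.22 kg, at the start upright in the wooden block; all three alike. This point: middle of its round head (22 mm diameter, 30 mm tall); z is the pin's axis, up. Below the head a collar 34 mm across, 6 mm thick, underside 21 mm below this point; when home the collar lies on the plate and this point is 27 mm above the plate's centre point
- block: wooden pin block, fixed, 200 x 60 x 66 mm, origin at the centre of its underside; three 26 mm square holes in a row along its x, 70 mm apart; a pin's collar rests on its top
- punch_holder: chrome punch holder, 60 x 90 x 65 mm, an upright tongue on a base, a bystander; origin at its underside or middle
- vdie: V die block, 70 x 120 x 42 mm, a bystander; origin at its underside or middle
- wrench: steel wrench, 160 mm long, a bystander; origin at its underside or middle
- hammer: hammer, 200 mm long, a bystander; origin at its underside or middle
- oil_can: small oil can, 56 mm across, 85 mm tall, a bystander; origin at its underside or middle
- offcut: steel offcut bar, 70 x 30 x 20 mm, a bystander; origin at its underside or middle

How it is judged:
By the outcome, as a careful person would: the job done as asked, in the order asked, and still so for the second after the job is handed in, with the robot touching nothing.
Of plate_long, plate_mid, plate_short only 2 to 3 are there at a start; the rules pass over those that are not, and their reading is None.
At some moment in a run one of plate_long, plate_mid, plate_short may be knocked a few centimetres aside while the robot is not near it.
It also fails if it takes over 210 s, if anything falls off the work surface, if the arm or the gripper's body presses on something with over 40 N, if the wrist force passes 120 N, or if a joint passes its speed limit or range.

## Working session

There is one attempt and no reset: what is moved stays moved. The work goes in short steps, Python scripts to look and compute and a shell command to move; the robot and the scene stay as the last step left them, time stands still between calls to the robot, and variables do not carry over. Pictures are saved under pics/ and viewed, about 12 in all and at most 16, crops included, and the job is handed in when it is done.

```bash
ls; mkdir -p pics; cat > h.py <<'E'
import numpy as np, cv2
from bench import monitor, optics, ticket
def grab(name, fn=None):
    d=optics.get_image(name)
    if fn: cv2.imwrite('pics/'+fn, cv2.cvtColor(d['image'],cv2.COLOR_RGB2BGR))
    return d
def cloud(d):
    """world xyz for each pixel (480,640,3), nan when no depth"""
    K=d['K'];k1=float(d['k1']);R,_=cv2.Rodrigues(np.array(d['rvec'],float));t=np.array(d['tvec'],float).ravel()
    u,v=np.meshgrid(np.arange(640.),np.arange(480.))
    p=cv2.undistortPoints(np.stack([u,v],-1).reshape(-1,1,2),np.array(K,float),np.array([k1,0,0,0.])).reshape(480,640,2)
    z=np.where(d['depth']>0,d['depth'],np.nan)
    c=np.dstack([p*z[...,None],z])
    return (c-t)@R
def ray(d,px,z):
    K=d['K'];k1=float(d['k1']);R,_=cv2.Rodrigues(np.array(d['rvec'],float));t=np.array(d['tvec'],float).ravel()
    p=cv2.undistortPoints(np.array(px,float).reshape(-1,1,2),np.array(K,float),np.array([k1,0,0,0.])).reshape(-1,2)
    r=np.c_[p,np.ones(len(p))]@R; o=-R.T@t
    return o+r*((z-o[2])/r[:,2:3])
def proj(d,P):
    return cv2.projectPoints(np.array(P,float).reshape(-1,1,3),np.array(d['rvec'],float),np.array(d['tvec'],float),np.array(d['K'],float),np.array([float(d['k1']),0,0,0]))[0].reshape(-1,2)
E
python3 - <<'E'
from h import *
for n in('top','side'):
    d=grab(n,n+'0.png'); c=cloud(d); R,_=cv2.Rodrigues(np.array(d['rvec'],float)); print(n,-R.T@np.array(d['tvec']).ravel(),d['K'][0][0],d['k1'],R[2])
print(monitor.read_state())
E
```

```text
pics
top [0.39653991 0.00356114 1.11664163] 518.936350623589 -0.00927008813185406 [ 0.19563135  0.00699657 -0.98065255]
side [ 0.11559724 -0.52221448  0.90085473] 476.22204151314827 -0.12329761043113664 [ 0.43555519  0.48593105 -0.75773524]
{'t': 0.1, 'qpos': array([ 6.82421535e+01,  1.80000678e+01, -2.74877173e+00,  6.93403157e+01,
        2.74052291e-05,  8.99988687e+01]), 'joint_velocities': array([-0.02743759,  0.07057652,  0.04070497,  0.04697695, -0.05961176,
        0.09111676]), 'joint_torque': array([ 1.24034759e-04, -5.40766346e+01,  3.40540910e+01,  1.12092815e-02,
        8.71087173e-05, -1.56599459e-06]), 'tool_pos': array([0.22231544, 0.55701662, 0.40391924]), 'ee_rot': array([[ 3.70665845e-01,  9.28766116e-01, -5.77248482e-04],
       [ 9.28764992e-01, -3.70666294e-01, -1.44501888e-03],
       [-1.55605113e-03, -5.09036081e-07, -9.99998789e-01]]), 'wrist_force': array([-0.61469699,  0.42111984, -0.00288735]), 'wrist_torque': array([0.01063479, 0.04654333, 0.02881674]), 'gripper_width': 0.08559483771616146}
```

View pics/top0.png

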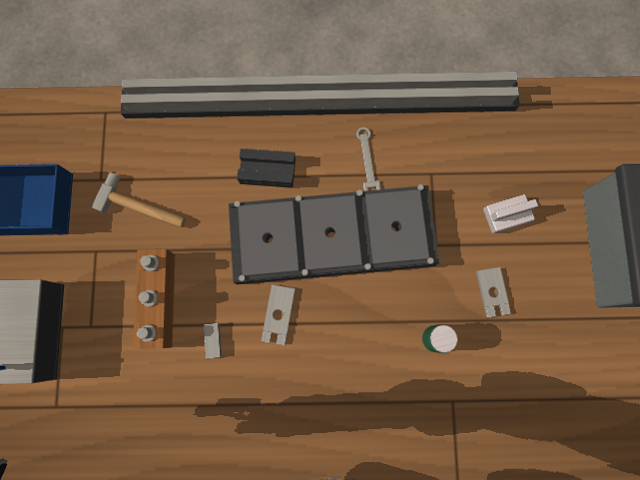

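View pics/side0.png

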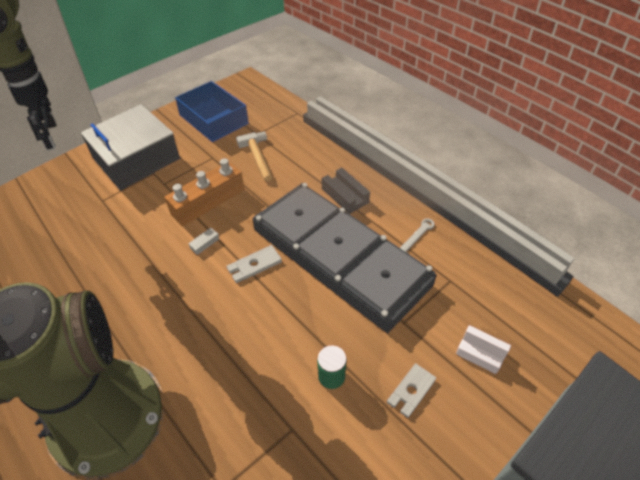

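```bash
cat >> h.py <<'E'
def seg(c,x0,x1,y0,y1,z0,z1):
    m=(c[...,0]>x0)&(c[...,0]<x1)&(c[...,1]>y0)&(c[...,1]<y1)&(c[...,2]>z0)&(c[...,2]<z1)
    return m
def rect(m,c):
    n,l,s,_=cv2.connectedComponentsWithStats(m.astype(np.uint8))
    out=[]
    for i in range(1,n):
        if s[i,4]<60: continue
        P=c[l==i]; r=cv2.minAreaRect((P[:,:2]*1000).astype(np.float32)); out.append((s[i,4],np.round(r[0],1),np.round(r[1],1),round(r[2],1),np.round(np.median(P[:,2])*1000,1), s[i,:4]))
    return out
E
python3 - <<'E'
from h import *
for n in('top','side'):
    d=grab(n); c=cloud(d); print(n)
    b=seg(c,.3,.8,-.4,.4,-.02,.004); print('table z',np.nanmedian(c[b][:,2])*1000)
    for a,z in (('plates',(.006,.018)),('spacer',(.053,.062)),('heads',(.09,.12)),('block',(.060,.069))):
        print(a); [print(' ',r) for r in rect(seg(c,.3,.8,-.45,.45,*z),c)]
d=grab('top');im=cv2.cvtColor(d['image'],cv2.COLOR_RGB2BGR)
A=cv2.resize(im[175:350,225:445],None,fx=3.6,fy=3.4,interpolation=cv2.INTER_CUBIC)
cv2.imwrite('pics/c1.png',A[:600,:800])
E
```

```text
top
table z -0.3097735561769033
plates
  (np.int32(167), array([ 759. , -113.5]), array([36. , 77.8]), 84.5, np.float64(7.7), array([363, 154,  17,  35], dtype=int32))
  (np.int32(82), array([732.2, 124.1]), array([117.8,   4.1]), 85.8, np.float64(13.0), array([239, 181,  54,   6], dtype=int32))
  (np.int32(61), array([ 641.8, -362.2]), array([58.4,  4.3]), 17.1, np.float64(11.1), array([484, 207,  11,  26], dtype=int32))
  (np.int32(161), array([480.9, 321.7]), array([198.8,   3.1]), 0.4, np.float64(12.6), array([170, 253,   5,  95], dtype=int32))
  (np.int32(1005), array([ 486.1, -360.3]), array([100.1,  51.8]), 8.3, np.float64(11.3), array([476, 267,  35,  50], dtype=int32))
  (np.int32(1215), array([446.5,  98. ]), array([ 50.1, 120.2]), 79.4, np.float64(11.9), array([261, 284,  33,  61], dtype=int32))
spacer
  (np.int32(3710), array([ 622.9, -157.6]), array([168.5, 123.5]), 4.4, np.float64(56.5), array([365, 184,  68,  81], dtype=int32))
  (np.int32(3751), array([614.3, -10.6]), array([169.4, 127.2]), 5.6, np.float64(56.7), array([293, 193,  68,  82], dtype=int32))
  (np.int32(3
[... 2465 characters left out ...]
101.1), array([220, 158,   9,  10], dtype=int32))
  (np.int32(73), array([479.8, 351.6]), array([23.7, 21.3]), 71.8, np.float64(101.0), array([196, 171,  10,  10], dtype=int32))
  (np.int32(74), array([410.5, 350.4]), array([22.9, 21.2]), 56.5, np.float64(100.6), array([173, 184,  10,  10], dtype=int32))
block
  (np.int32(943), array([481.4, 351.9]), array([ 67. , 203.6]), 89.9, np.float64(66.1), array([164, 162,  78,  49], dtype=int32))
  (np.int32(356), array([ 654.2, -406.3]), array([18.3, 88.6]), 17.1, np.float64(65.1), array([467, 326,  44,  27], dtype=int32))
  (np.int32(61), array([ 379.6, -247.3]), array([19.5, 53. ]), 51.3, np.float64(64.3), array([318, 366,  29,  12], dtype=int32))
```

View pics/c1.png

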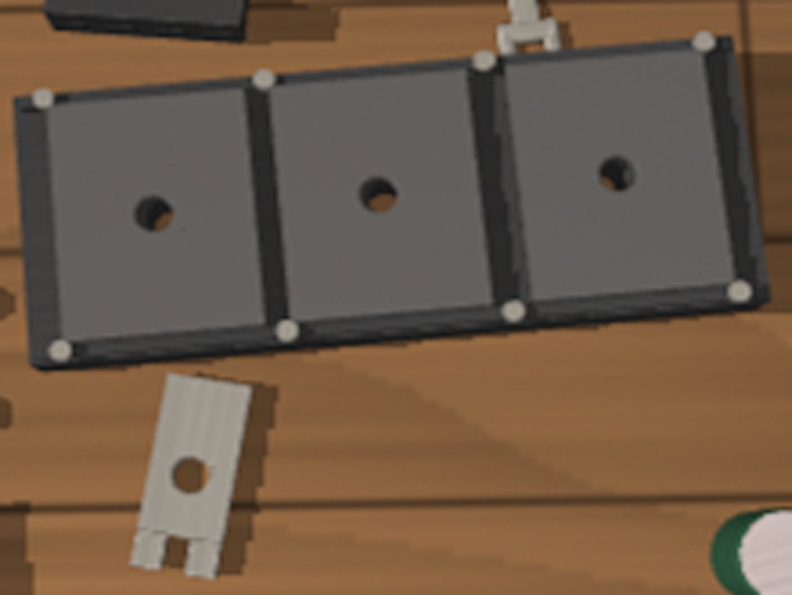

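```bash
cat >> h.py <<'E'
def holes(d,c,zs=.057):
    # holes in spacers/plates: missing-surface blobs inside shoe
    R=[]
    for i,(x,y) in enumerate([(.605,.12),(.612,-.012),(.622,-.155)]):
        pass
    return R
E
python3 - <<'E'
from h import *
for n in('top','side'):
    d=grab(n); c=cloud(d); print(n)
    g=cv2.cvtColor(d['image'],cv2.COLOR_RGB2GRAY)
    px0=proj(d,[(.603,.117,.057),(.613,-.012,.057),(.625,-.15,.057)])
    for p in px0:
        u,v=p.astype(int); w=16
        z=c[v-w:v+w+1,u-w:u+w+1,2]; m=(z<.0515)|np.isnan(z)
        gg=g[v-w:v+w+1,u-w:u+w+1]
        nn,l,s,ce=cv2.connectedComponentsWithStats(m.astype(np.uint8)); 
        k=1+np.argmin([np.hypot(*(ce[i]-w)) for i in range(1,nn)])
        ys,xs=np.where(l==k); W=ray(d,np.c_[xs+u-w,ys+v-w],.057)[:,:2]*1000
        # intensity weighted alt
        wt=np.clip(np.median(gg)-12-gg.astype(float),0,30); yy,xx=np.mgrid[0:2*w+1,0:2*w+1]
        wt[np.hypot(xx-ce[k][0],yy-ce[k][1])>10]=0
        print(p.round(1),len(xs),W.mean(0).round(1),np.round(W.max(0)-W.min(0),1),'mid',((W.max(0)+W.min(0))/2).round(1))
    # screws: bright small spots on the shoe
    m=(g>130)&seg(c,.5,.75,-.25,.22,.045,.08)
    nn,l,s,ce=cv2.connectedComponentsWithStats(m.astype(np.uint8))
    for i in range(1,nn):
        if 6<s[i,4]<150: print('screw',ce[i].round(1),s[i,4],(np.nanmedian(c[l==i],axis=0)*1000).round(1))
    # outline of shoe at top level
    P=c[seg(c,.5,.75,-.25,.22,.04,.075)][:,:2]*1000; r=cv2.minAreaRect(P.astype(np.float32)); print('shoe',r)
E
```

```text
top
[266.2 237.1] 82 [602.5 114.9] [19.2 20.8] mid [602.2 115.2]
[328.  231.3] 81 [612.5 -14.8] [19.2 18.9] mid [612.6 -15.1]
[394.  224.5] 78 [ 622.7 -153.5] [19.3 19. ] mid [ 622.8 -153.1]
screw [420.  186.5] 19 [ 705.9 -208.7   56.9]
screw [359. 192.] 21 [696.7 -79.3  57. ]
screw [297.8 197.2] 20 [687.   49.9  58.3]
screw [236.5 203.2] 18 [676.7 180.   57.3]
screw [430.  260.2] 23 [ 548.8 -220.7   56.6]
screw [367. 266.] 21 [538.6 -90.5  57.8]
screw [304.2 271.9] 21 [528.7  38.9  57.4]
screw [241.2 277.5] 21 [518.6 167.9  57.4]
shoe ((645.4779052734375, -17.34222412109375), (235.40728759765625, 431.3419494628906), 4.300451278686523)
side
[298.1 211.8] 31 [602.  113.1] [15.8 15.2] mid [602.1 112.7]
[337.3 239.5] 39 [611.6 -16.1] [16.8 18.8] mid [612. -16.]
[384.3 272.2] 48 [ 622.4 -155.7] [18.  17.8] mid [ 622.7 -155.5]
screw [304.2 184.4] 18 [676.8 178.7  59. ]
screw [341.6 209.4] 15 [685.2  50.1  59.1]
screw [258. 217.] 19 [519.5 168.8  58.6]
screw [383.1 236.7] 21 [696.4 -78.7  59.3]
screw [295.8 245.5] 18 [529.   37.2  59.4]
screw [428.4 267.3] 22 [ 707.6 -208.    57.5]
screw [337.2 277.1] 23 [538.9 -91.2  58.9]
screw [384.1 312. ] 29 [ 549.6 -219.6   58.1]
shoe ((644.7283935546875, -17.121307373046875), (237.99058532714844, 432.4993896484375), 4.204031944274902)
```

```bash
python3 -m crank '[-1,0,0,0,0, -1,0.5,-1,0,1, -1,0.5,-1,0,1, -1,0.5,-1,0,0, -1,0.5,-1,0,0, -1,0.5,-1,0,0, -1,0.5,-1,0,0, -1,0.5,-1,0,0, -1,0.5,-1,0,0, -1,0,0,0,0]' 80
```

```text
t: 1.35
tool_pos: [0.3839, 0.2335, 0.405]
ee_rot: [[0.21, 0.978, 0.001], [0.978, -0.21, -0.001], [-0.001, 0.001, -1.0]]
wrist_force: [-0.2, 0.3, 0.0]
gripper_width: 0.0852
```

```bash
python3 -m crank '[-1,0.4,-0.85,0,0.24, -1,0.4,-0.85,-0.5,0, -1,0.4,-0.85,-1,0, -1,0.36,-0.85,-1,0, -1,0,0,-1,0, -1,0,0,-0.5,0, -1,0,0,0,0, -1,0,0,0,0, -1,0,0,0,0, -1,0,0,0,0]' 80; python3 - <<'E'
from h import *
s=monitor.read_state();print(s['tool_pos'],s['qpos'],np.degrees(np.arctan2(s['ee_rot'][1,0],s['ee_rot'][0,0])))
for n in('top','side'):
    d=grab(n,n+'1.png'); c=cloud(d)
    [print(n,r) for r in rect(seg(c,.35,.55,-.45,.2,.006,.018),c)]
E
```

```text
t: 2.35
tool_pos: [0.4431, 0.1076, 0.2531]
ee_rot: [[0.183, 0.983, 0.003], [0.983, -0.183, 0.001], [0.001, 0.003, -1.0]]
wrist_force: [0.5, -0.8, 0.2]
gripper_width: 0.0854
[0.44307031 0.10761864 0.25307609] [ 1.36521918e+01  9.61345457e+00 -3.47958827e+01  4.54207554e+01
  4.72710245e-04  2.41748867e+01] 79.47740035791055
top (np.int32(1014), array([ 486. , -360.5]), array([100.,  52.]), 8.4, np.float64(11.1), array([477, 267,  34,  50], dtype=int32))
top (np.int32(307), array([481.3,  86.8]), array([41. , 47.4]), 79.4, np.float64(11.8), array([275, 285,  19,  26], dtype=int32))
top (np.int32(90), array([405.7,  87.3]), array([14.1, 41.9]), 79.0, np.float64(11.8), array([280, 324,   8,  21], dtype=int32))
side (np.int32(395), array([529.3, -38.9]), array([  7.9, 405.4]), 4.7, np.float64(12.1), array([260, 231, 130, 102], dtype=int32))
side (np.int32(885), array([445.8,  97.5]), array([ 54. , 122.2]), 78.2, np.float64(12.7), array([226, 245,  56,  37], dtype=int32))
side (np.int32(1109), array([ 486.9, -360.9]), array([102.4,  50.6]), 8.3, np.float64(12.5), array([387, 363,  49,  54], dtype=int32))
side (np.int32(61), array([ 379.3, -245.3]), array([18.9, 53.4]), 46.0, np.float64(12.8), array([318, 378,  28,  11], dtype=int32))
```

View pics/side1.png

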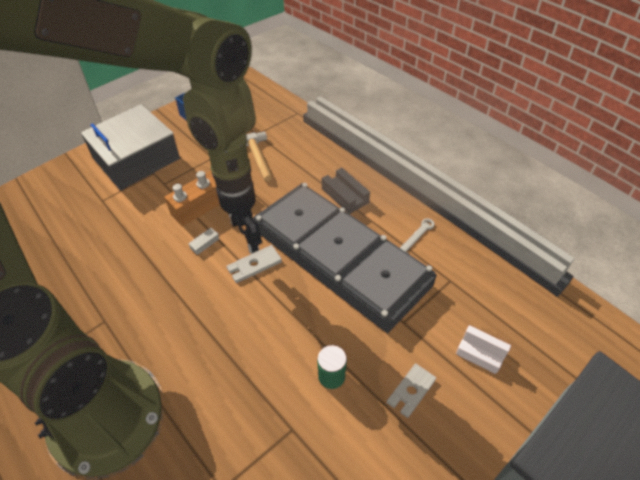

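```bash
python3 -m crank '[-1,0.08,-0.25,0,0, -1,0,0,-0.5,0, -1,0,0,-0.5,0, -1,0,0,-0.5,0, -1,0,0,-0.4,0, -1,0,0,-0.1,0, -1,0,0,0,0, -1,0,0,0,0, -1,0,0,0,0, -1,0,0,0,0]' 80
```

```text
t: 3.45
tool_pos: [0.4459, 0.0971, 0.1723]
ee_rot: [[0.183, 0.983, 0.001], [0.983, -0.183, 0.0], [0.001, 0.001, -1.0]]
wrist_force: [-0.3, -0.7, -0.0]
gripper_width: 0.0852
```

```bash
python3 -m crank '[1,0,0,0,0, 1,0,0,0,0, 1,0,0,0,0, 1,0,0,0,0, 1,0,0,0,0, 1,0,0,0,0, 1,0,0,0,0, 1,0,0,0,0, 1,0,0,0,0, 1,0,0,0,0]' 80; python3 -m crank '[1,0,0,0.2,0, 1,0,0,0.4,0, 1,0,0,0.6,0, 1,0,0,0.6,0, 1,0,0,0.6,0, 1,0,0,0.6,0, 1,0,0,0,0, 1,0,0,0,0, 1,0,0,0,0, 1,0,0,0,0]' 80
```

```text
t: 4.45
tool_pos: [0.4455, 0.0969, 0.1722]
ee_rot: [[0.183, 0.983, 0.0], [0.983, -0.183, -0.001], [-0.001, 0.001, -1.0]]
wrist_force: [-3.0, -1.6, 9.5]
gripper_width: 0.0479
t: 5.45
tool_pos: [0.4446, 0.0969, 0.29]
ee_rot: [[0.183, 0.983, -0.003], [0.983, -0.183, -0.001], [-0.001, -0.003, -1.0]]
wrist_force: [0.2, 0.8, -5.0]
gripper_width: 0.0474
```

```bash
python3 -m crank '[1,0.5,0.04,0,0.5, 1,0.5,0.04,0,0.5, 1,0.5,0.04,0,0.5, 1,0.5,0.04,0,0.5, 1,0.5,0.04,0,0.5, 1,0.5,0.04,0,0.5, 1,0.5,0.04,0,0, 1,0.44,0.03,0,0, 1,0,0,0,0, 1,0,0,0,0]' 80; python3 - <<'E'
from h import *
s=monitor.read_state();print(s['tool_pos'],s['qpos'].round(1),np.degrees(np.arctan2(s['ee_rot'][1,0],s['ee_rot'][0,0])))
for n in('top','side'):
    d=grab(n,n+'2.png'); c=cloud(d)
    [print(n,r) for r in rect(seg(c,.5,.7,.0,.2,.12,.135),c)]
    [print(n,r) for r in rect(seg(c,.35,.55,-.45,-.25,.006,.018),c)]
E
```

```text
t: 6.45
tool_pos: [0.6025, 0.1093, 0.29]
ee_rot: [[-0.077, 0.997, -0.003], [0.997, 0.077, -0.0], [-0.0, -0.003, -1.0]]
wrist_force: [0.5, 0.3, -4.6]
gripper_width: 0.0477
[0.60245673 0.10932019 0.28998716] [ 10.3  23.1 -10.7  56.3   0.    5.8] 94.43490418712989
top (np.int32(1013), array([ 485.9, -360.7]), array([100.1,  52.8]), 9.0, np.float64(11.2), array([476, 267,  35,  50], dtype=int32))
side (np.int32(546), array([579.8, 112.2]), array([70.9, 81.7]), 82.8, np.float64(130.8), array([272, 182,  40,  32], dtype=int32))
side (np.int32(1116), array([ 486.1, -361.2]), array([101.9,  50.7]), 8.6, np.float64(12.4), array([387, 363,  49,  54], dtype=int32))
```

```bash
python3 -m crank '[1,0,0,-0.3,0, 1,0,0,-0.4,0, 1,0,0,-0.4,0, 1,0,0,-0.2,0, 1,0,0,-0.1,0, 1,0,0,-0.05,0, 1,0,0,-0.05,0, 1,0,0,0,0, 1,0,0,0,0, 1,0,0,0,0]' 80
```

```text
t: 7.55
tool_pos: [0.6033, 0.1095, 0.2319]
ee_rot: [[-0.077, 0.997, 0.001], [0.997, 0.077, 0.0], [0.0, 0.001, -1.0]]
wrist_force: [-0.3, 0.3, -4.2]
gripper_width: 0.0474
```

```bash
python3 -m crank '[1,0,0,-0.05,0, 1,0,0,-0.02,0, 1,0,0,0,0, 1,0,0,0,0, -1,0,0,0,0, -1,0,0,0,0, -1,0,0,0,0, -1,0,0,0,0, -1,0,0,0,0, -1,0,0,0,0]' 80;  python3 -m crank '[-1,0,0,0,0, -1,0,0,0.3,0, -1,0,0,0.6,0, -1,0,0,0.8,0, -1,0,0,0.8,0, -1,0,0,0.5,0, -1,-0.5,0.8,0,0, -1,-0.5,1,0,0, -1,-0.5,1,0,0, -1,0,1,0,0]' 80; python3 - <<'E'
from h import *
s=monitor.read_state();print(s['tool_pos'],s['qpos'].round(1))
for n in('top','side'):
    d=grab(n,n+'3.png'); c=cloud(d)
    [print(n,r) for r in rect(seg(c,.5,.7,.0,.2,.063,.074),c)]
    [print(n,r) for r in rect(seg(c,.35,.55,-.45,-.25,.006,.018),c)]
E
```

```text
t: 8.55
tool_pos: [0.6031, 0.1094, 0.2287]
ee_rot: [[-0.077, 0.997, 0.0], [0.997, 0.077, 0.0], [0.0, 0.0, -1.0]]
wrist_force: [-0.1, 0.1, 0.2]
gripper_width: 0.0855
t: 9.55
tool_pos: [0.5409, 0.2625, 0.3501]
ee_rot: [[-0.078, 0.997, -0.0], [0.997, 0.078, 0.0], [0.0, -0.0, -1.0]]
wrist_force: [0.7, 1.1, 0.1]
gripper_width: 0.0854
[0.54091613 0.26246094 0.35012003] [25.9 19.6 -7.7 62.8  0.  21.4]
top (np.int32(1235), array([604.3, 112.2]), array([120.7,  50.5]), 4.5, np.float64(68.7), array([254, 207,  29,  59], dtype=int32))
top (np.int32(1007), array([ 486. , -360.3]), array([99.9, 52.4]), 8.3, np.float64(11.3), array([476, 267,  35,  50], dtype=int32))
side (np.int32(775), array([604.5, 111.5]), array([122.9,  53.8]), 4.7, np.float64(69.8), array([275, 192,  50,  39], dtype=int32))
side (np.int32(1111), array([ 486.3, -361. ]), array([101.9,  50.6]), 8.3, np.float64(12.5), array([387, 363,  49,  54], dtype=int32))
```

View pics/top3.png

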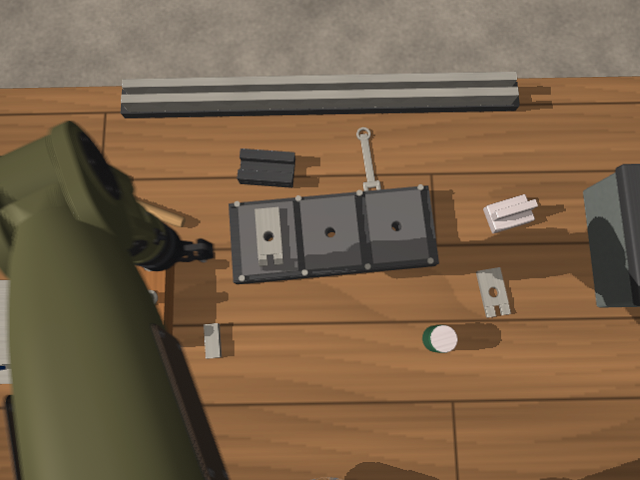

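```bash
python3 -m crank '[-1,0.14,0.7,0,0, -1,0.13,0.7,0,0, -1,0,0.6,0,0, -1,0,0.2,0,0, -1,0,0,-0.5,0, -1,0,0,-0.5,0, -1,0,0,-0.5,0, -1,0,0,0,0, -1,0,0,0,0, -1,0,0,0,0]' 60
```

```text
t: 10.65
tool_pos: [0.5545, 0.3493, 0.2903]
ee_rot: [[-0.077, 0.997, 0.002], [0.997, 0.077, 0.001], [0.001, 0.002, -1.0]]
wrist_force: [-0.1, 1.2, 0.3]
gripper_width: 0.0855
```

```bash
python3 -m crank '[-1,-0.07,0.03,0,0, -1,0,0,-0.4,0, -1,0,0,-0.4,0, -1,0,0,-0.25,0, -1,0,0,0,0, 1,0,0,0,0, 1,0,0,0,0, 1,0,0,0,0, 1,0,0,0,0, 1,0,0,0,0]' 60;  python3 -m crank '[1,0,0,0,0, 1,0,0,0,0, 1,0,0,0,0, 1,0,0,0,0, 1,0,0,0,0, 1,0,0,0,0, 1,0,0,0,0, 1,0,0,0,0, 1,0,0,0,0, 1,0,0,0,0]' 60
```

```text
t: 11.65
tool_pos: [0.5512, 0.3508, 0.2475]
ee_rot: [[-0.077, 0.997, 0.001], [0.997, 0.077, 0.001], [0.001, 0.001, -1.0]]
wrist_force: [-0.8, -0.0, 2.6]
gripper_width: 0.0203
t: 12.65
tool_pos: [0.5513, 0.3508, 0.2474]
ee_rot: [[-0.077, 0.997, 0.001], [0.997, 0.077, 0.001], [0.0, 0.001, -1.0]]
wrist_force: [-1.4, 0.6, 6.1]
gripper_width: 0.0199
```

```bash
python3 -m crank '[1,0,0,0.2,0, 1,0,0,0.4,0, 1,0,0,0.5,0, 1,0,0,0.5,0, 1,0,0,0.5,0, 1,0,0,0.4,0, 1,0,0,0.2,0, 1,0,0,0,0, 1,0,0,0,0, 1,0,0,0,0]' 60;  python3 -m crank '[1,0,-0.2,0,0, 1,0.15,-0.7,0,0, 1,0.15,-0.7,0,0, 1,0.15,-0.7,0,0, 1,0.15,-0.8,0,0, 1,0.15,-0.8,0,0, 1,0.15,-0.8,0,0, 1,0.15,-0.8,0,0, 1,0.15,-0.5,0,0, 1,0,0,0,0]' 60; python3 - <<'E'
from h import *
s=monitor.read_state();print(s['tool_pos'],s['qpos'].round(1))
for n in('top','side'):
    d=grab(n,n+'4.png'); c=cloud(d)
    [print(n,r) for r in rect(seg(c,.5,.7,.0,.2,.063,.074),c)]
    [print(n,r) for r in rect(seg(c,.35,.55,-.45,-.25,.006,.018),c)]
    print(proj(d,[(.6028,.1093,.057)]))
im=cv2.imread('pics/side4.png')[130:280,200:400]; cv2.imwrite('pics/c4.png',cv2.resize(im,None,fx=4,fy=4,interpolation=cv2.INTER_CUBIC))
E
```

```text
t: 13.65
tool_pos: [0.5507, 0.3504, 0.3534]
ee_rot: [[-0.077, 0.997, -0.002], [0.997, 0.077, -0.001], [-0.001, -0.002, -1.0]]
wrist_force: [-0.5, -0.0, -2.7]
gripper_width: 0.02
t: 14.65
tool_pos: [0.5992, 0.1075, 0.3542]
ee_rot: [[-0.074, 0.997, -0.001], [0.997, 0.074, -0.001], [-0.001, -0.001, -1.0]]
wrist_force: [-0.0, 0.1, -2.3]
gripper_width: 0.02
[0.59923202 0.10753711 0.354232  ] [10.2 20.3 -6.2 63.6 -0.1  6. ]
top (np.int32(1000), array([ 486.1, -360.4]), array([100.1,  52.6]), 8.3, np.float64(11.2), array([476, 267,  35,  50], dtype=int32))
[[269.84521589 237.13701091]]
side (np.int32(777), array([604.8, 111.9]), array([123.5,  53.3]), 4.5, np.float64(69.9), array([275, 192,  50,  38], dtype=int32))
side (np.int32(1119), array([ 486. , -361.2]), array([101.5,  50.5]), 8.4, np.float64(12.5), array([387, 363,  49,  54], dtype=int32))
[[300.11397027 213.57338301]]
```

View pics/c4.png

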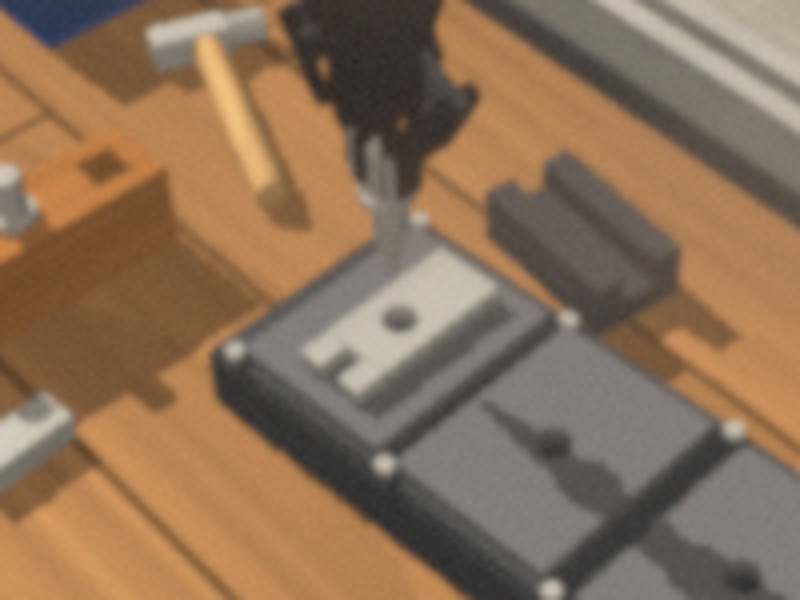

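```bash
python3 -m crank '[1,0.09,0.045,0,0, 1,0,0,-0.3,0, 1,0,0,-0.4,0, 1,0,0,-0.3,0, 1,0,0,-0.1,0, 1,0,0,-0.1,0, 1,0,0,-0.1,0, 1,0,0,-0.1,0, 1,0,0,0,0, 1,0,0,0,0]' 60
```

```text
t: 15.75
tool_pos: [0.6027, 0.1124, 0.2989]
ee_rot: [[-0.077, 0.997, 0.0], [0.997, 0.077, 0.0], [0.0, 0.0, -1.0]]
wrist_force: [-0.4, -1.4, -2.0]
gripper_width: 0.02
```

```bash
python3 -m crank '[1,0,-0.075,0,0, 1,0,0,-0.1,0, 1,0,0,-0.1,0, 1,0,0,-0.1,0, 1,0,0,-0.1,0, 1,0,0,-0.1,0, 1,0,0,-0.1,0, 1,0,0,0,0, 1,0,0,0,0, 1,0,0,0,0]' 60
```

```text
t: 16.75
tool_pos: [0.6027, 0.1095, 0.2749]
ee_rot: [[-0.077, 0.997, 0.0], [0.997, 0.077, 0.0], [0.0, 0.0, -1.0]]
wrist_force: [-0.2, -0.3, -1.7]
gripper_width: 0.0199
```

```bash
python3 -m crank '[1,0,0,-0.1,0, 1,0,0,-0.1,0, 1,0,0,-0.1,0, 1,0,0,-0.1,0, 1,0,0,-0.05,0, 1,0,0,-0.05,0, 1,0,0,0,0, 1,0,0,0,0, 1,0,0,0,0, 1,0,0,0,0]' 60
```

```text
t: 17.75
tool_pos: [0.6027, 0.1093, 0.2545]
ee_rot: [[-0.077, 0.997, -0.0], [0.997, 0.077, -0.0], [-0.0, -0.0, -1.0]]
wrist_force: [0.2, 0.9, -1.3]
gripper_width: 0.0202
```

```bash
python3 -m crank '[1,0,0,-0.05,0, 1,0,0,-0.05,0, 1,0,0,-0.025,0, 1,0,0,-0.025,0, 1,0,0,0,0, 1,0,0,0,0, 1,0,0,0,0, 1,0,0,0,0, 1,0,0,0,0, 1,0,0,0,0]' 60
```

```text
t: 18.75
tool_pos: [0.6027, 0.109, 0.2503]
ee_rot: [[-0.077, 0.997, 0.001], [0.997, 0.077, -0.001], [-0.001, 0.001, -1.0]]
wrist_force: [-2.9, -2.7, 13.2]
gripper_width: 0.0198
```

```bash
python3 -m crank '[-1,0,0,0,0, -1,0,0,0,0, -1,0,0,0,0, -1,0,0,0,0, -1,0,0,0,0, -1,0,0,0.4,0, -1,0,0,0.8,0, -1,0,0,0.8,0, -1,0,0,0.6,0, -1,0,0,0,0]' 60;python3 -m crank '[-1,-0.25,-1,0,0, -1,-0.25,-1,0,0, -1,-0.25,-1,0,0, -1,-0.25,-1,0,0, -1,-0.25,-1,0,0, -1,-0.25,-1,0,0, -1,-0.25,-1,0,0, -1,-0.25,-1,0,0, -1,0,0,0,0, -1,0,0,0,0]' 60; python3 - <<'E'
from h import *
s=monitor.read_state();print(s['tool_pos'],s['qpos'].round(1))
for n in('top','side'):
    d=grab(n,n+'5.png'); c=cloud(d)
    [print(n,r) for r in rect(seg(c,.5,.7,.0,.2,.063,.072),c)]
    [print(n,'head',r) for r in rect(seg(c,.5,.7,.0,.2,.095,.12),c)]
    [print(n,r) for r in rect(seg(c,.35,.6,-.45,-.25,.006,.018),c)]
E
```

```text
t: 19.75
tool_pos: [0.604, 0.1097, 0.3567]
ee_rot: [[-0.077, 0.997, 0.006], [0.997, 0.077, 0.001], [0.001, 0.006, -1.0]]
wrist_force: [-0.1, -0.4, 0.6]
gripper_width: 0.0854
t: 20.75
tool_pos: [0.5221, -0.2113, 0.3518]
ee_rot: [[-0.075, 0.997, -0.001], [0.997, 0.075, 0.001], [0.001, -0.001, -1.0]]
wrist_force: [-0.3, 0.0, 0.1]
gripper_width: 0.0855
[ 0.52209973 -0.21126147  0.35180413] [-22.   15.6 -12.9  61.6   0.  -26.3]
top (np.int32(1058), array([604.3, 110.3]), array([120.9,  50.2]), 4.3, np.float64(68.7), array([255, 207,  29,  59], dtype=int32))
top head (np.int32(99), array([603.3, 110.8]), array([20.5, 21.1]), 71.9, np.float64(104.6), array([262, 227,  11,  12], dtype=int32))
side (np.int32(606), array([604.4, 112. ]), array([122.5,  60.3]), 5.4, np.float64(69.6), array([276, 192,  49,  38], dtype=int32))
side head (np.int32(77), array([603.6, 111.1]), array([23.9, 19.3]), 46.8, np.float64(104.9), array([295, 196,   9,  10], dtype=int32))
side (np.int32(1112), array([ 486.4, -362.2]), array([101.3,  52.4]), 8.4, np.float64(12.5), array([387, 363,  49,  54], dtype=int32))
```

View pics/top5.png

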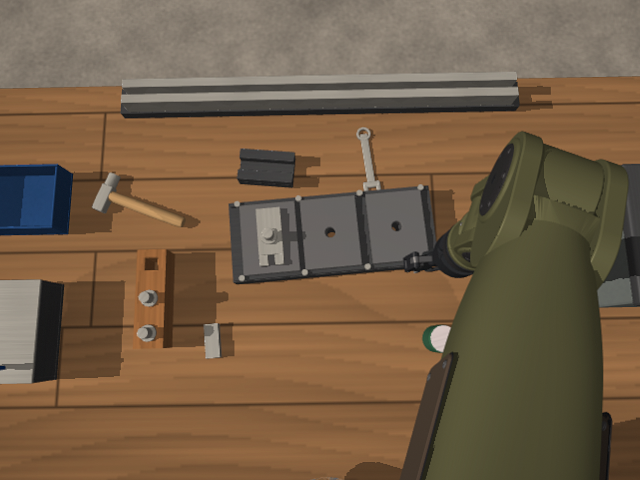

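```bash
python3 -m crank '[-1,-0.2,-0.8,0,0.8, -1,-0.2,-0.8,0,0, -1,-0.2,-0.8,0,0, -1,-0.2,-0.8,0,0, -1,-0.1,-0.5,0,0, -1,0,0,-0.5,0, -1,0,0,-0.5,0, -1,0,0,-0.5,0, -1,0,0,0,0, -1,0,0,0,0]' 60
```

```text
t: 21.85
tool_pos: [0.4872, -0.3575, 0.2927]
ee_rot: [[-0.149, 0.989, -0.001], [0.989, 0.149, 0.001], [0.001, -0.001, -1.0]]
wrist_force: [0.2, -0.2, 0.6]
gripper_width: 0.0857
```

```bash
python3 -m crank '[-1,-0.02,-0.07,-0.5,0, -1,0,0,-0.6,0, -1,0,0,-0.6,0, -1,0,0,-0.6,0, -1,0,0,-0.4,0, -1,0,0,-0.2,0, -1,0,0,-0.07,0, -1,0,0,0,0, -1,0,0,0,0, -1,0,0,0,0]' 80; python3 -m crank '[1,0,0,0,0, 1,0,0,0,0, 1,0,0,0,0, 1,0,0,0,0, 1,0,0,0,0, 1,0,0,0,0, 1,0,0,0,0, 1,0,0,0,0, 1,0,0,0,0, 1,0,0,0,0]' 80
```

```text
t: 22.85
tool_pos: [0.4863, -0.3617, 0.175]
ee_rot: [[-0.147, 0.989, 0.001], [0.989, 0.147, -0.001], [-0.001, 0.001, -1.0]]
wrist_force: [-0.1, -1.3, 0.0]
gripper_width: 0.0855
t: 23.85
tool_pos: [0.4861, -0.3618, 0.1749]
ee_rot: [[-0.147, 0.989, 0.001], [0.989, 0.147, -0.001], [-0.001, 0.001, -1.0]]
wrist_force: [-0.8, 0.4, 5.5]
gripper_width: 0.0474
```

```bash
python3 -m crank '[1,0,0,0.2,0, 1,0,0,0.4,0, 1,0,0,0.6,0, 1,0,0,0.6,0, 1,0,0,0.6,0, 1,0,0,0.6,0, 1,0,0,0.2,0, 1,0,0,0,0, 1,0,0,0,0, 1,0,0,0,0]' 80; python3 -m crank '[1,0.25,0.4,0,-0.4, 1,0.45,0.7,0,-0.4, 1,0.45,0.7,0,0, 1,0.45,0.7,0,0, 1,0.45,0.7,0,0, 1,0.45,0.7,0,0, 1,0.45,0.7,0,0, 1,0.46,0.7,0,0, 1,0,0,0,0, 1,0,0,0,0]' 80
```

```text
t: 24.85
tool_pos: [0.4852, -0.3609, 0.3002]
ee_rot: [[-0.147, 0.989, -0.002], [0.989, 0.147, 0.002], [0.002, -0.002, -1.0]]
wrist_force: [-0.8, -0.1, -3.3]
gripper_width: 0.0474
t: 25.85
tool_pos: [0.6221, -0.1486, 0.3005]
ee_rot: [[-0.079, 0.997, -0.002], [0.997, 0.079, 0.0], [0.0, -0.002, -1.0]]
wrist_force: [0.6, -0.1, -2.9]
gripper_width: 0.0479
```

```bash
python3 -m crank '[1,0,-0.06,-0.3,0, 1,0,0,-0.4,0, 1,0,0,-0.4,0, 1,0,0,-0.3,0, 1,0,0,-0.15,0, 1,0,0,-0.07,0, 1,0,0,-0.05,0, 1,0,0,0,0, 1,0,0,0,0, 1,0,0,0,0]' 80
```

```text
t: 26.85
tool_pos: [0.6225, -0.1518, 0.2357]
ee_rot: [[-0.078, 0.997, 0.001], [0.997, 0.078, -0.0], [-0.0, 0.001, -1.0]]
wrist_force: [-0.0, 0.6, -3.0]
gripper_width: 0.0474
```

```bash
python3 -m crank '[1,0,0.03,-0.05,0, 1,0,0,-0.05,0, 1,0,0,0,0, 1,0,0,0,0, -1,0,0,0,0, -1,0,0,0,0, -1,0,0,0,0, -1,0,0,0,0, -1,0,0,0,0, -1,0,0,0,0]' 80;  python3 -m crank '[-1,0,0,0.1,0, -1,0,0,0.4,0, -1,0,0,0.7,0, -1,0,0,0.8,0, -1,0,0,0.8,0, -1,-0.2,0.3,0.2,0, -1,-0.4,0.8,0,0, -1,-0.4,1,0,0, -1,-0.4,1,0,0, -1,-0.4,1,0,0]' 80; python3 -m crank '[-1,-0.4,1,0,0, -1,-0.4,1,0,0, -1,-0.4,1,0,0, -1,-0.4,1,0,0, -1,-0.4,1,0,0, -1,-0.2,1,0,0, -1,0,1,0,0, -1,0,0.5,0,0, -1,0,0,0,0, -1,0,0,0,0]' 60; python3 - <<'E'
from h import *
s=monitor.read_state();print(s['tool_pos'],s['qpos'].round(1))
for n in('top','side'):
    d=grab(n,n+'6.png'); c=cloud(d)
    [print(n,r) for r in rect(seg(c,.5,.7,-.2,.2,.063,.072),c)]
    [print(n,'head',r) for r in rect(seg(c,.4,.7,-.1,.4,.095,.12),c)]
E
```

```text
t: 27.85
tool_pos: [0.6222, -0.1506, 0.2311]
ee_rot: [[-0.077, 0.997, -0.0], [0.997, 0.077, 0.0], [0.0, -0.0, -1.0]]
wrist_force: [0.4, -0.2, 0.1]
gripper_width: 0.0856
t: 28.85
tool_pos: [0.5487, 0.015, 0.3506]
ee_rot: [[-0.077, 0.997, -0.001], [0.997, 0.077, 0.0], [0.0, -0.001, -1.0]]
wrist_force: [-0.6, -0.1, -0.2]
gripper_width: 0.0856
t: 29.85
tool_pos: [0.4615, 0.3134, 0.3505]
ee_rot: [[-0.078, 0.997, -0.001], [0.997, 0.078, -0.001], [-0.001, -0.001, -1.0]]
wrist_force: [-0.8, -0.6, -0.0]
gripper_width: 0.0857
[0.46145808 0.31340525 0.35049909] [ 34.2  15.1 -13.8  61.2  -0.   29.7]
top (np.int32(997), array([ 622.9, -147.6]), array([101.5,  50.6]), 4.2, np.float64(68.5), array([379, 201,  30,  49], dtype=int32))
top (np.int32(1058), array([604.6, 110.2]), array([121.2,  50. ]), 4.3, np.float64(68.5), array([255, 207,  29,  59], dtype=int32))
top head (np.int32(102), array([603.6, 110.4]), array([19.9, 21.3]), 89.7, np.float64(104.5), array([262, 227,  11,  12], dtype=int32))
top head (np.int32(108), array([411.1, 351. ]), array([20.5, 21. ]), 80.1, np.float64(101.9), array([137, 327,  12,  12], dtype=int32))
side (np.int32(579), array([603.8, 109.1]), array([121.5,  54.7]), 5.0, np.float64(69.7), array([276, 192,  49,  38], dtype=int32))
side (np.int32(774), array([ 622.8, -149.1]), array([103.7,  52.1]), 4.4, np.float64(69.6), array([360, 251,  47,  40], dtype=int32))
side head (np.int32(62), array([411.2, 352.5]), array([21.6, 23.2]), 22.1, np.float64(101.9), array([173, 184,   9,   9], dtype=int32))
side head (np.int32(78), array([603.7, 110. ]), array([22.8, 21.3]), 54.9, np.float64(105.1), array([295, 196,  10,  10], dtype=int32))
```

```bash
python3 -m crank '[-1,0.24,0.45,0,0, -1,0.24,0.45,0,0, -1,0,0,-0.3,0, -1,0,0,-0.5,0, -1,0,0,-0.5,0, -1,0,0,-0.3,0, -1,0,0,0,0, -1,0,0,0,0, -1,0,0,0,0, -1,0,0,0,0]' 60
```

```text
t: 30.95
tool_pos: [0.4818, 0.3496, 0.2882]
ee_rot: [[-0.077, 0.997, 0.001], [0.997, 0.077, 0.001], [0.001, 0.002, -1.0]]
wrist_force: [-0.0, -0.0, 0.3]
gripper_width: 0.0856
```

```bash
python3 -m crank '[-1,-0.03,0.03,0,0, -1,0,0,-0.4,0, -1,0,0,-0.4,0, -1,0,0,-0.2,0, -1,0,0,0,0, 1,0,0,0,0, 1,0,0,0,0, 1,0,0,0,0, 1,0,0,0,0, 1,0,0,0,0]' 60;  python3 -m crank '[1,0,0,0,0, 1,0,0,0,0, 1,0,0,0,0, 1,0,0,0,0, 1,0,0,0,0, 1,0,0,0,0, 1,0,0,0,0, 1,0,0,0,0, 1,0,0,0,0, 1,0,0,0,0]' 60; python3 -m crank '[1,0,0,0.2,0, 1,0,0,0.4,0, 1,0,0,0.5,0, 1,0,0,0.5,0, 1,0,0,0.5,0, 1,0,0,0.4,0, 1,0,0,0.3,0, 1,0,0,0,0, 1,0,0,0,0, 1,0,0,0,0]' 60
```

```text
t: 31.95
tool_pos: [0.4804, 0.3507, 0.2478]
ee_rot: [[-0.077, 0.997, 0.001], [0.997, 0.077, 0.0], [0.0, 0.001, -1.0]]
wrist_force: [-0.3, 0.4, 3.4]
gripper_width: 0.0206
t: 32.95
tool_pos: [0.4804, 0.3507, 0.2478]
ee_rot: [[-0.077, 0.997, 0.001], [0.997, 0.077, 0.0], [0.0, 0.001, -1.0]]
wrist_force: [-0.8, -0.4, 5.5]
gripper_width: 0.0201
t: 33.95
tool_pos: [0.4799, 0.3504, 0.3579]
ee_rot: [[-0.077, 0.997, -0.002], [0.997, 0.077, -0.001], [-0.001, -0.002, -1.0]]
wrist_force: [0.2, -0.6, -2.0]
gripper_width: 0.0203
```

```bash
python3 -m crank '[1,0,-0.3,0.4,0, 1,0.1,-0.6,0,0, 1,0.2,-0.8,0,0, 1,0.25,-0.8,0,0, 1,0.25,-0.8,0,0, 1,0.25,-0.8,0,0, 1,0.25,-0.8,0,0, 1,0.25,-0.8,0,0, 1,0.25,-0.8,0,0, 1,0.25,-0.8,0,0]' 60; python3 -m crank '[1,0.25,-0.8,0,0, 1,0.25,-0.8,0,0, 1,0.25,-0.8,0,0, 1,0.25,-0.8,0,0, 1,0.25,-0.8,0,0, 1,0.25,-0.8,0,0, 1,0.17,-0.4,0,0, 1,0,0,0,0, 1,0,0,0,0, 1,0,0,0,0]' 60; python3 - <<'E'
from h import *
s=monitor.read_state();print(s['tool_pos'],s['qpos'].round(1))
d=grab('side','side7.png'); c=cloud(d)
[print(r) for r in rect(seg(c,.5,.7,-.2,.2,.063,.074),c)]
im=cv2.imread('pics/side7.png')[160:330,260:460]; cv2.imwrite('pics/c7.png',cv2.resize(im,None,fx=3.5,fy=3.5,interpolation=cv2.INTER_CUBIC))
E
```

```text
t: 34.95
tool_pos: [0.5621, 0.0566, 0.3759]
ee_rot: [[-0.077, 0.997, 0.0], [0.997, 0.077, -0.0], [-0.0, 0.0, -1.0]]
wrist_force: [-0.2, 0.3, -2.5]
gripper_width: 0.0205
t: 35.95
tool_pos: [0.6286, -0.1484, 0.3752]
ee_rot: [[-0.078, 0.997, -0.001], [0.997, 0.078, 0.001], [0.001, -0.001, -1.0]]
wrist_force: [-0.2, -0.1, -2.2]
gripper_width: 0.0202
[ 0.62862897 -0.14843571  0.37521971] [-13.3  23.7   1.5  67.9   0.  -17.8]
(np.int32(663), array([603.8, 113.7]), array([122.7,  61.1]), 4.1, np.float64(69.8), array([276, 192,  49,  39], dtype=int32))
(np.int32(834), array([ 623.4, -148.7]), array([103.5,  52. ]), 4.5, np.float64(69.6), array([360, 250,  47,  42], dtype=int32))
```

View pics/c7.png

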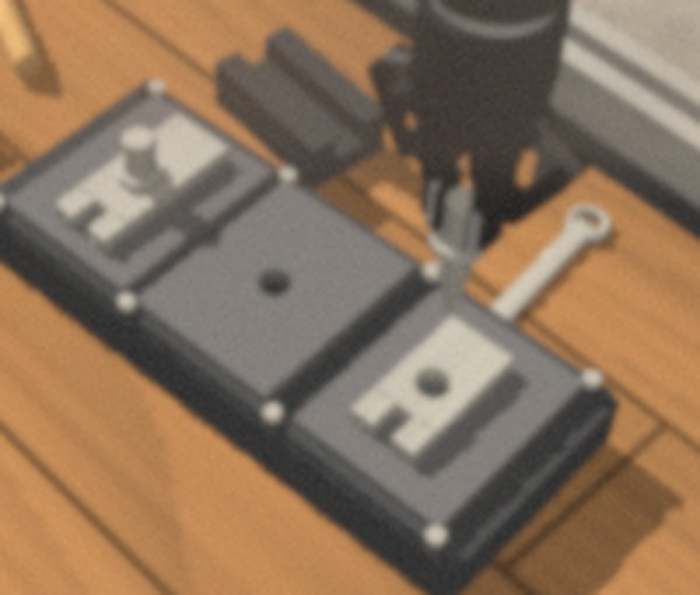

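```bash
python3 -m crank '[1,-0.15,-0.04,-0.2,0, 1,0,0,-0.4,0, 1,0,0,-0.4,0, 1,0,0,-0.4,0, 1,0,0,-0.2,0, 1,0,0,-0.1,0, 1,0,0,0,0, 1,0,0,0,0, 1,0,0,0,0, 1,0,0,0,0]' 60
```

```text
t: 37.0
tool_pos: [0.6233, -0.151, 0.3078]
ee_rot: [[-0.077, 0.997, 0.001], [0.997, 0.077, -0.0], [-0.0, 0.001, -1.0]]
wrist_force: [0.8, -0.5, -1.4]
gripper_width: 0.0202
```

```bash
python3 -m crank '[1,-0.015,0.025,-0.1,0, 1,0,0,-0.15,0, 1,0,0,-0.15,0, 1,0,0,-0.15,0, 1,0,0,-0.1,0, 1,0,0,-0.1,0, 1,0,0,0,0, 1,0,0,0,0, 1,0,0,0,0, 1,0,0,0,0]' 60; python3 -m crank '[1,0,0,-0.1,0, 1,0,0,-0.1,0, 1,0,0,-0.1,0, 1,0,0,-0.1,0, 1,0,0,-0.1,0, 1,0,0,0,0, 1,0,0,0,0, 1,0,0,0,0, 1,0,0,0,0, 1,0,0,0,0]' 60
```

```text
t: 38.0
tool_pos: [0.6223, -0.1499, 0.277]
ee_rot: [[-0.077, 0.997, -0.0], [0.997, 0.077, 0.0], [0.0, -0.0, -1.0]]
wrist_force: [0.6, -1.0, -2.3]
gripper_width: 0.02
t: 39.0
tool_pos: [0.6222, -0.1498, 0.2568]
ee_rot: [[-0.077, 0.997, -0.001], [0.997, 0.077, 0.0], [0.0, -0.001, -1.0]]
wrist_force: [0.4, -0.1, -5.2]
gripper_width: 0.0203
```

```bash
python3 -m crank '[1,0,0,-0.05,0, 1,0,0,-0.05,0, 1,0,0,-0.05,0, 1,0,0,-0.025,0, 1,0,0,-0.025,0, 1,0,0,0,0, 1,0,0,0,0, 1,0,0,0,0, 1,0,0,0,0, 1,0,0,0,0]' 60
```

```text
t: 40.0
tool_pos: [0.6225, -0.1503, 0.2507]
ee_rot: [[-0.077, 0.997, 0.001], [0.997, 0.077, -0.001], [-0.001, 0.001, -1.0]]
wrist_force: [-3.2, -1.6, 8.9]
gripper_width: 0.0202
```

```bash
python3 -m crank '[-1,0,0,0,0, -1,0,0,0,0, -1,0,0,0,0, -1,0,0,0,0, -1,0,0,0,0, -1,0,0,0.4,0, -1,0,0,0.8,0, -1,0,0,0.8,0, -1,0,0,0.4,0, -1,0,0,0,0]' 60;python3 -m crank '[1,-0.2,0.6,0,0, 1,-0.2,0.8,0,0, 1,-0.2,0.8,0,0, 1,-0.2,0.8,0,0, 1,-0.2,0.8,0,0, 1,-0.2,0.8,0,0, 1,-0.2,0.8,0,0, 1,-0.2,0.8,0,0, 1,-0.2,0.65,0,0, 1,0,0,0,0]' 60; python3 - <<'E'
from h import *
s=monitor.read_state();print(s['tool_pos'],s['qpos'].round(1))
for n in('top','side'):
    d=grab(n,n+'8.png'); c=cloud(d)
    [print(n,r) for r in rect(seg(c,.5,.7,-.2,.2,.063,.072),c)]
    [print(n,'head',r) for r in rect(seg(c,.5,.7,-.2,.2,.095,.12),c)]
E
```

```text
t: 41.0
tool_pos: [0.6235, -0.1502, 0.3481]
ee_rot: [[-0.077, 0.997, 0.005], [0.997, 0.077, -0.001], [-0.001, 0.005, -1.0]]
wrist_force: [-0.2, -0.0, 0.1]
gripper_width: 0.0854
t: 42.0
tool_pos: [0.549, 0.1266, 0.3436]
ee_rot: [[-0.081, 0.997, -0.003], [0.997, 0.081, 0.001], [0.001, -0.002, -1.0]]
wrist_force: [0.7, -0.0, -0.2]
gripper_width: 0.0001
[0.54904934 0.126583   0.34355454] [ 13.   15.9 -13.6  60.6   0.1   8.3]
top (np.int32(868), array([ 622.8, -146.5]), array([100.8,  50.7]), 4.6, np.float64(68.4), array([379, 200,  30,  50], dtype=int32))
top (np.int32(481), array([633.7, 112.5]), array([61.7, 50. ]), 4.3, np.float64(68.6), array([255, 207,  27,  29], dtype=int32))
top (np.int32(99), array([558.3,  90.8]), array([25.3, 17.7]), 6.1, np.float64(68.7), array([274, 251,  10,  14], dtype=int32))
top head (np.int32(98), array([ 622.4, -147.5]), array([20.1, 19.5]), 86.2, np.float64(104.6), array([391, 216,  11,  11], dtype=int32))
top head (np.int32(69), array([605. , 108.7]), array([20.7, 14.2]), 26.1, np.float64(104.7), array([263, 227,  10,  11], dtype=int32))
side (np.int32(603), array([604.6, 109.4]), array([123.9,  53.4]), 5.2, np.float64(69.6), array([276, 192,  49,  38], dtype=int32))
side (np.int32(625), array([ 623.2, -147.7]), array([103.7,  52.2]), 4.3, np.float64(69.5), array([360, 250,  47,  41], dtype=int32))
side head (np.int32(76), array([603.3, 110.1]), array([23. , 21.4]), 37.7, np.float64(105.5), array([295, 196,  10,  10], dtype=int32))
side head (np.int32(95), array([ 623.4, -148.8]), array([21.3, 20.7]), 8.9, np.float64(105.3), array([380, 255,  11,  11], dtype=int32))
```

View pics/top8.png

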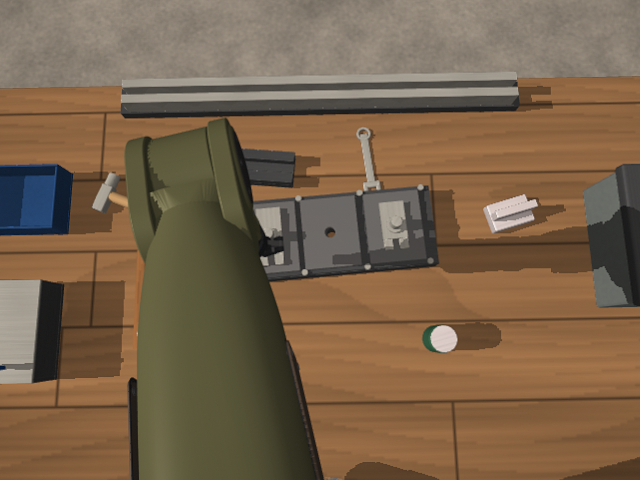

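```bash
python3 -m crank '[1,0.04,-0.05,-0.3,0, 1,0,0,-0.5,0, 1,0,0,-0.5,0, 1,0,0,-0.5,0, 1,0,0,-0.3,0, 1,0,0,0,0, 1,0,0,0,0, 1,0,0,0,0, 1,0,0,0,0, 1,0,0,0,0]' 60
```

```text
t: 43.1
tool_pos: [0.5524, 0.1222, 0.2619]
ee_rot: [[-0.077, 0.997, 0.001], [0.997, 0.077, 0.0], [0.0, 0.001, -1.0]]
wrist_force: [0.2, -0.4, -0.6]
gripper_width: 0.0
```

```bash
python3 -m crank '[1,-0.03,0.04,0,0, 1,0,0,-0.2,0, 1,0,0,-0.15,0, 1,0,0,-0.1,0, 1,0,0,-0.05,0, 1,0,0,-0.05,0, 1,0,0,0,0, 1,0,0,0,0, 1,0,0,0,0, 1,0,0,0,0]' 60
```

```text
t: 44.1
tool_pos: [0.5503, 0.1236, 0.242]
ee_rot: [[-0.077, 0.997, 0.0], [0.997, 0.077, 0.0], [0.0, 0.0, -1.0]]
wrist_force: [-11.9, -1.1, 30.3]
gripper_width: 0.0001
```

```bash
python3 -m crank '[1,0,0,0.25,0, 1,0,0,0.5,0, 1,0,0,0.5,0, 1,0,0,0.3,0, 1,0.5,0.04,0,0, 1,0.6,0.04,0,0, 1,0.6,0.04,0,0, 1,0.6,0.04,0,0, 1,0.3,0.04,0,0, 1,0,0,0,0]' 60; python3 -m crank '[1,0,0,0,0, 1,0,0,-0.3,0, 1,0,0,-0.5,0, 1,0,0,-0.3,0, 1,0,0,0,0, 1,0,0,0,0, 1,0,0,0,0, 1,0,0,0,0, 1,0,0,0,0, 1,0,0,0,0]' 60
```

```text
t: 45.1
tool_pos: [0.656, 0.1317, 0.3001]
ee_rot: [[-0.077, 0.997, -0.0], [0.997, 0.077, -0.0], [-0.0, -0.0, -1.0]]
wrist_force: [0.2, 1.0, 0.6]
gripper_width: -0.0002
t: 46.1
tool_pos: [0.655, 0.1316, 0.2576]
ee_rot: [[-0.077, 0.997, 0.001], [0.997, 0.077, 0.0], [0.0, 0.001, -1.0]]
wrist_force: [0.2, -0.8, 0.5]
gripper_width: 0.0
```

```bash
python3 -m crank '[1,0,0,-0.15,0, 1,0,0,-0.1,0, 1,0,0,-0.1,0, 1,0,0,-0.05,0, 1,0,0,-0.04,0, 1,0,0,0,0, 1,0,0,0,0, 1,0,0,0,0, 1,0,0,0,0, 1,0,0,0,0]' 60
```

```text
t: 47.1
tool_pos: [0.6545, 0.1316, 0.2422]
ee_rot: [[-0.077, 0.997, 0.001], [0.997, 0.077, 0.0], [0.0, 0.001, -1.0]]
wrist_force: [-7.7, -1.6, 19.2]
gripper_width: 0.0004
```

Press a little more to match, then lift and go to the short plate.

```bash
python3 -m crank '[1,0,0,-0.025,0, 1,0,0,0,0, 1,0,0,0,0, 1,0,0,0,0, 1,0,0,0,0, 1,0,0,0,0, 1,0,0,0,0, 1,0,0,0,0, 1,0,0,0,0, 1,0,0,0,0]' 60; python3 -m crank '[1,0,0,0.25,0, 1,0,0,0.5,0, 1,0,0,0.5,0, 1,0,0,0.5,0, 1,0,0,0.5,0, 1,0,0,0,0, 1,0,0,0,0, 1,0,0,0,0, 1,0,0,0,0, 1,0,0,0,0]' 60; python3 - <<'E'
from h import *
d=grab('top'); c=cloud(d)
[print('mid/short',r) for r in rect(seg(c,.5,.7,-.2,.2,.063,.072),c)]
[print('head',r) for r in rect(seg(c,.5,.7,-.2,.2,.095,.12),c)]
C=np.array([622.9,-147.8]);a=np.radians(184.4);ex=np.array([np.cos(a),np.sin(a)]);ey=np.array([-ex[1],ex[0]])
for l in((43,17),(-43,17),(43,-17),(-43,-17)): print(l,C+l[0]*ex+l[1]*ey)
E
```

```text
t: 48.1
tool_pos: [0.6545, 0.1316, 0.2421]
ee_rot: [[-0.077, 0.997, 0.001], [0.997, 0.077, 0.0], [0.0, 0.001, -1.0]]
wrist_force: [-10.6, -1.8, 25.3]
gripper_width: 0.0001
t: 49.1
tool_pos: [0.6545, 0.1316, 0.3274]
ee_rot: [[-0.077, 0.997, -0.002], [0.997, 0.077, -0.0], [-0.0, -0.002, -1.0]]
wrist_force: [0.8, -0.0, -0.1]
gripper_width: -0.0
mid/short (np.int32(866), array([ 623.1, -146.7]), array([100.9,  50.6]), 4.7, np.float64(68.3), array([379, 200,  30,  50], dtype=int32))
mid/short (np.int32(61), array([651. ,  94.6]), array([27.7, 12.1]), 4.1, np.float64(68.2), array([273, 207,   8,  14], dtype=int32))
head (np.int32(101), array([ 622.8, -147.6]), array([20.5, 19.4]), 88.4, np.float64(103.9), array([391, 216,  11,  11], dtype=int32))
(43, 17) [ 581.33095513 -168.048815  ]
(-43, 17) [ 667.07749182 -161.45097858]
(43, -17) [ 578.72250818 -134.14902142]
(-43, -17) [ 664.46904487 -127.551185  ]
```

```bash
python3 -m crank '[1,-0.2,-0.6,0,0, 1,-0.25,-0.8,0,0, 1,-0.25,-0.8,0,0, 1,-0.25,-0.8,0,0, 1,-0.25,-0.8,0,0, 1,-0.25,-0.8,0,0, 1,-0.25,-0.8,0,0, 1,-0.2,-0.8,0,0, 1,0,-0.44,0,0, 1,0,0,0,0]' 60;  python3 -m crank '[1,0,0,0,0, 1,0,0,-0.3,0, 1,0,0,-0.5,0, 1,0,0,-0.5,0, 1,0,0,-0.3,0, 1,0,0,0,0, 1,0,0,0,0, 1,0,0,0,0, 1,0,0,0,0, 1,0,0,0,0]' 60
```

```text
t: 50.15
tool_pos: [0.5789, -0.1359, 0.3285]
ee_rot: [[-0.074, 0.997, 0.0], [0.997, 0.074, -0.0], [-0.0, 0.0, -1.0]]
wrist_force: [0.2, 0.0, 0.5]
gripper_width: -0.0
t: 51.15
tool_pos: [0.5792, -0.134, 0.2653]
ee_rot: [[-0.077, 0.997, 0.001], [0.997, 0.077, -0.0], [-0.0, 0.001, -1.0]]
wrist_force: [-0.5, 0.5, 0.3]
gripper_width: -0.0
```

```bash
python3 -m crank '[1,0,0,-0.2,0, 1,0,0,-0.15,0, 1,0,0,-0.1,0, 1,0,0,-0.1,0, 1,0,0,-0.05,0, 1,0,0,-0.04,0, 1,0,0,0,0, 1,0,0,0,0, 1,0,0,0,0, 1,0,0,0,0]' 60
```

```text
t: 52.15
tool_pos: [0.5784, -0.1344, 0.2421]
ee_rot: [[-0.077, 0.997, 0.001], [0.997, 0.077, -0.002], [-0.002, 0.001, -1.0]]
wrist_force: [-10.7, -0.5, 25.6]
gripper_width: -0.0001
```

```bash
python3 -m crank '[1,0,0,-0.015,0, 1,0,0,0,0, 1,0,0,0,0, 1,0,0,0.25,0, 1,0,0,0.5,0, 1,0,0,0.5,0, 1,0,0,0.3,0, 1,0,0,0,0, 1,0,0,0,0, 1,0,0,0,0]' 60; python3 -m crank '[1,0.5,0.04,0,0, 1,0.6,0.04,0,0, 1,0.6,0.04,0,0, 1,0.45,0.04,0,0, 1,0,0,0,0, 1,0,0,-0.3,0, 1,0,0,-0.5,0, 1,0,0,-0.3,0, 1,0,0,0,0, 1,0,0,0,0]' 60
```

```text
t: 53.15
tool_pos: [0.5784, -0.1339, 0.2991]
ee_rot: [[-0.077, 0.997, -0.002], [0.997, 0.077, 0.0], [0.001, -0.002, -1.0]]
wrist_force: [0.4, -0.0, -0.3]
gripper_width: 0.0002
t: 54.15
tool_pos: [0.6642, -0.1276, 0.256]
ee_rot: [[-0.077, 0.997, -0.001], [0.997, 0.077, 0.0], [0.0, -0.001, -1.0]]
wrist_force: [0.3, -0.2, -0.1]
gripper_width: 0.0005
```

```bash
python3 -m crank '[1,0,0,-0.15,0, 1,0,0,-0.1,0, 1,0,0,-0.1,0, 1,0,0,-0.05,0, 1,0,0,-0.035,0, 1,0,0,0,0, 1,0,0,0,0, 1,0,0,0,0, 1,0,0,0,0, 1,0,0,0,0]' 60
```

```text
t: 55.15
tool_pos: [0.6649, -0.1278, 0.2422]
ee_rot: [[-0.077, 0.997, 0.002], [0.997, 0.077, -0.001], [-0.001, 0.002, -1.0]]
wrist_force: [-7.3, 0.5, 19.0]
gripper_width: 0.0002
```

Press to about 27 N, then lift and clear out of view.

```bash
python3 -m crank '[1,0,0,-0.03,0, 1,0,0,0,0, 1,0,0,0,0, 1,0,0,0,0, 1,0,0,0,0, 1,0,0,0,0, 1,0,0,0,0, 1,0,0,0,0, 1,0,0,0,0, 1,0,0,0,0]' 60; python3 -m crank '[1,0,0,0.25,0, 1,0,0,0.5,0, 1,0,0,0.8,0, 1,0,0,0.8,0, 1,-0.4,0,0.4,0, 1,-0.4,-0.7,0,0, 1,-0.4,-0.7,0,0, 1,-0.4,-0.7,0,0, 1,-0.3,-0.7,0,0, 1,0,0,0,0]' 60; python3 -m crank '[1,-0.3,-0.7,0,0, 1,-0.3,-0.7,0,0, 1,-0.3,-0.5,0,0, 1,0,0,0,0, 1,0,0,0,0, 1,0,0,0,0, 1,0,0,0,0, 1,0,0,0,0, 1,0,0,0,0, 1,0,0,0,0]' 60; python3 - <<'E'
from h import *
for n in('top','side'):
    d=grab(n,n+'9.png'); c=cloud(d)
    [print(n,r) for r in rect(seg(c,.5,.7,-.2,.2,.063,.072),c)]
    [print(n,'head',r) for r in rect(seg(c,.4,.7,-.2,.4,.095,.12),c)]
E
```

```text
t: 56.15
tool_pos: [0.6649, -0.1279, 0.242]
ee_rot: [[-0.077, 0.997, 0.003], [0.997, 0.077, -0.001], [-0.002, 0.002, -1.0]]
wrist_force: [-9.9, 1.6, 25.9]
gripper_width: 0.0002
t: 57.15
tool_pos: [0.5874, -0.2425, 0.3478]
ee_rot: [[-0.073, 0.997, -0.0], [0.997, 0.073, -0.001], [-0.001, -0.001, -1.0]]
wrist_force: [0.3, 0.2, 0.1]
gripper_width: -0.0
t: 58.15
tool_pos: [0.553, -0.3152, 0.3477]
ee_rot: [[-0.078, 0.997, 0.0], [0.997, 0.078, -0.0], [-0.0, 0.0, -1.0]]
wrist_force: [0.6, -0.0, -0.4]
gripper_width: -0.0004
top (np.int32(873), array([ 623.3, -148.1]), array([101.1,  50.8]), 4.6, np.float64(68.3), array([379, 200,  31,  50], dtype=int32))
top (np.int32(1059), array([604.2, 110.3]), array([120.1,  50.4]), 4.3, np.float64(68.7), array([255, 207,  29,  59], dtype=int32))
top head (np.int32(98), array([ 622.8, -148.9]), array([19.9, 21.1]), 78.0, np.float64(103.6), array([391, 216,  12,  11], dtype=int32))
top head (np.int32(98), array([603.5, 110.9]), array([19.8, 21.1]), 72.3, np.float64(104.3), array([262, 227,  11,  12], dtype=int32))
top head (np.int32(109), array([411.1, 350.6]), array([20.5, 20.7]), 28.5, np.float64(102.0), array([137, 327,  13,  12], dtype=int32))
side (np.int32(586), array([603.3, 109.3]), array([122.5,  53.3]), 4.1, np.float64(69.7), array([276, 192,  49,  38], dtype=int32))
side (np.int32(617), array([ 623.4, -148.9]), array([103.1,  51.5]), 4.6, np.float64(69.5), array([361, 250,  46,  42], dtype=int32))
side head (np.int32(61), array([411.2, 350.8]), array([19.9, 22.8]), 26.3, np.float64(101.9), array([173, 184,   9,   8], dtype=int32))
side head (np.int32(74), array([602.9, 110.5]), array([26.5, 19.2]), 49.2, np.float64(105.3), array([295, 196,   9,  10], dtype=int32))
side head (np.int32(95), array([ 623.1, -151. ]), array([22.1, 20.2]), 3.0, np.float64(104.9), array([381, 255,  10,  12], dtype=int32))
```

View pics/top9.png

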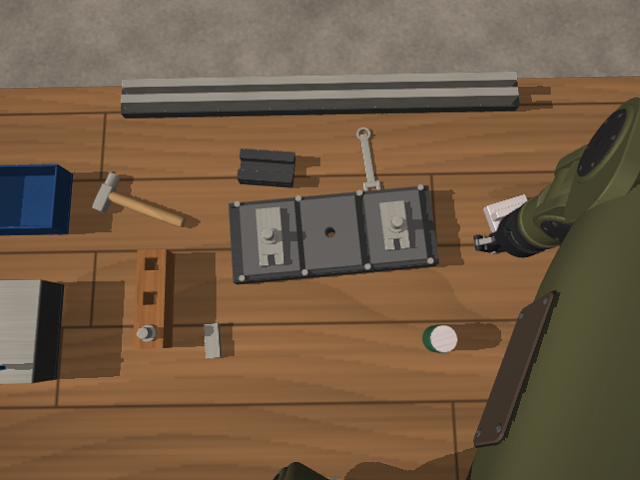

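```bash
python3 -c "
from bench import ticket; print(ticket.finish_job())"
```

```text
the job is handed in; nothing more can be done
None
```

Two plates were there, mid and short, and both are now laid flat across the shoe and pinned; the long plate was absent. I handed the job in at about 58 s.

- **Placing:** the mid plate is on the left (+y) end station and the short plate on the right end station. Each sits on its own spacer, with the middle station left empty. The third pin stayed in the block, and the last top view shows the other things where they were.
- **Pins:** both were pushed until the collar met the plate. In the last images the two cameras read the head tops at 103.6–105.3 mm; fully home is 105 mm. Plate tops read 68.3–69.7 mm against 69 mm when flat.
- **Rocking check:** I pressed the mid plate first with the closed fingers, slotted corner at about 30 N and plain corner at about 25 N. The short plate followed, slotted corner at about 26 N and plain corner at about 26 N. Under each press the tool stopped at the same height, within 0.2 mm, so I saw no rocking.
- **Disagreements:** the last top view put the short plate's pin head at 103.6 mm, about 1.4 mm under the expected height, while the side view gave 104.9 mm. Plate and pin positions differed between the two cameras, and between successive looks at them, by 1–2 mm, within the 2 mm calibration limit, apart from one reading about 3–4 mm off. No check failed.

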